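# Set the air scribe's flow by four clicks and lock the dial

## Task

Before the air is turned on, set the air scribe's flow controller: with a fingertip, push the grey grip bar of its black dial round clockwise (seen from above) by exactly four clicks from where it stands now, and never let it go on to a fifth. Then press the dial straight down with the fingertips until it is fully home and locked, so that its orange band has gone, and leave it. Only push and press: do not take the bar between the fingers, and leave the air scribe, the bottle and the jar where they stand.

Things in the scene. Friction and masses are not known exactly. Their poses are not given: they have to be found in the camera images.
- console: the flow controller: blue housing 130 mm (its x, front to back) x 160 mm (its y), fixed to the bench; origin at the centre of its underside, z up; grey face plate 55 mm above the bench. The dial's upright axis is at x = +8, y = +22 mm in this frame; a flat gauge at x = +22, y = -50 mm rises 5 mm above the plate. Hose tails stick out 28 mm behind, an outlet 10 mm in front, 30 mm above the bench
- dial_top (a point): on the dial's axis, centre of the top face of its grip bar: 95.5 mm above the bench while up, 89.5 mm when locked. Turns with the dial: x axis along the bar to the pointer end, z up. The dial is a black disc 74 mm across, its top face 24 mm below this point, with an upright grey grip bar across its middle: 68 mm long, 11 mm thick, 24 mm high; a red pointer line marks one half of the bar
- pointer_tip (a point): the end of the grip bar that carries the red pointer line: 34 mm from the dial's axis, 13 mm below the bar's top face; it moves with the dial
- flow_dial (a joint): turn of the dial, rad, growing clockwise from above. 11 click stops 18 degrees (0.314 rad) apart: 0, 0.314 ... 3.142, end stops just beyond; at 0 the pointer points along the console's +y. Starts resting in one of the first four stops. Leaving a stop takes 0.12 N m (some 4 N near the bar's end); past half-way it jumps by itself into the next stop and stays
- flow_lock (a joint): how far the dial is pushed down, m: 0 is up, free to turn (6 mm of orange band shows under the disc); 0.006 is fully down, locked, band hidden. Pressing down takes about 10 N; it stays where it is left. It goes down only while the dial rests in a click stop; once down the dial cannot turn and a fingertip cannot bring it up again
- air_scribe: slim white and black engraving pen, 12 x 145 x 12 mm, lying on the bench in front of the controller along its own y; origin at the middle of its underside; loose, to be left alone
- glue_bottle: white drip bottle, 37 mm in diameter, 88 mm high, standing left of the controller; origin at the centre of its foot; loose, to be left alone
- jar_glass: small open glass jar, 46 mm in diameter, 53 mm high, standing right of the controller; origin at the centre of its foot; loose, to be left alone

How it is judged:
By the outcome, as a careful person would: the job done as asked, in the order asked, and still so for the second after the job is handed in, with the robot touching nothing.
It also fails if it takes over 48 s, if anything falls off the work surface, if the arm or the gripper's body presses on something with over 40 N, if the wrist force passes 120 N, or if a joint passes its speed limit or range.

## Robot

A 6-joint arm with a two-finger parallel gripper is mounted at the origin on a cart in front of the work surface, level with it; the furniture and walls round the work are solid. World frame = base frame: x ahead of the robot, y to its left, z up, the work surface at z = 0. Lengths are in mm, angles in rad, forces in N, time in s.
With the tool pointing down it reaches from about 350 to 800 mm from the base axis. Payload 7.3 kg.
Tool frame: the origin (TCP) lies at the very end of the fingers, on their centre line; the grasp point (between the pads) lies 19 mm behind it (manip.grasp_offset is the z of the grasp point in the tool frame, in mm); z points along the fingers, y is the direction in which the jaws open and shut (so a half turn about z gives the same grasp; the last joint's range is limited). The gripper opens to 85 mm and grips with 20 to 120 N. Pads are 22 mm wide; open, the fingers measure 114 mm over their backs; the gripper's body (76 mm by 85 mm) begins 54 mm behind the grasp point. The pads swing forward as they close: fully open they stand 13 mm farther back than shut.
Start: joints at [1.046, 0.342, 1.524, -0, 1.275, -0.146], TCP at [194.135, 487.807, 231.322] pointing down, gripper open.
Joint ranges: [-2.53, 2.53], [-0.77, 2.02], [0.04, 2.7], [-1, 4.14], [0.28, 2.66], [-3.11, 3.11]. Speed limits (rad/s): [2.57, 2.57, 3.14, 3.14, 3.14, 3.14].

## Interface

Orientations are given as a unit quaternion [x, y, z, w].
In Python, from rig import manip gives the robot as it stands.
- The arm moves only by the tool send_rows, never from a script. Its argument "increments" is a list that holds one entry, the list of rows, each a list of 4 numbers: the shift along the tool's x, y, z in mm, then the turn about the tool's z in rad. A call has 1 to 20 rows; each row shifts and turns the commanded pose from where the row before left it, along the tool's axes as they then stand; what a row does not reach is not made up. A row lasts 1/10 s, in which the tool goes at most 50 mm and 8.59 degrees, less where a joint would pass 70% of its speed; a pose out of reach is approached as far as the arm can. A call with a gripper value outside its range is refused whole. "fingers" is the opening, from 0 (shut) to 1 (fully open), set as the call begins (left out, the last holds). The fingers move at their own pace and stop on an object; "grip_force" is the grip in N (left out, the last holds). Time passes only in rows, so rows that do not move let the fingers close. It gives the time, the measured TCP pose, the force and the opening at its end, in the units of the state.
- manip.sense(): the state, without advancing time (a new reading comes with each control period).
- manip.read_camera(name): name is "side" or "top"; returns a dict with "color" (384x512x3 uint8, red, green, blue), "fx", "fy", "cx", "cy" (pixels), "R" (3x3) and "t" (3): a world point X has camera coordinates R X + t. Camera axes: x right, y down, z forward; pixel columns grow to the right and rows downward; lengths in mm; the calibration is good to about 2 mm. A picture is of the moment at which its call begins. There is no depth.
- manip.job_done(): hands the job in, once; it reports no verdict.
The state is a dict: "t": time; "joint_positions": joint angles; "qvel": joint speeds; "effort": joint torques, N m; "ee_pos": TCP position; "tool_rot": TCP orientation; "contact_force": force on the tool from outside, world axes, zero at the start; "ft_torque": the same for the moment, N m; "width": finger opening in mm.
Only numpy, scipy, OpenCV 4.12 (cv2) and the standard library are available. Lean on these libraries where they do the work, as an engineer would, in place of code of your own. Each camera call takes 0.05 s, during which the arm holds its last target.

## Working session

There is one attempt and no reset: what is moved stays moved. The work goes in short steps, Python scripts to look and compute and a tool call to move; the robot and the scene stay as the last step left them, time stands still between calls to the robot, and variables do not carry over. Pictures are saved under pics/ and viewed, and the job is handed in when it is done.

Besides the shell and the picture viewer there is one more tool, called after "Call:" as a command line: name --argument value ..., lists and objects as JSON in quotes. send_rows: Moves the arm, as the interface text tells. Its arguments: {"type":"object","properties":{"increments":{"type":"array","items":{"type":"array","items":{"type":"array","items":{"type":"number"}}}},"fingers":{"type":"number"},"grip_force":{"type":"number"}},"required":["increments"]}

```bash
ls; mkdir -p pics
python3 - <<'E'
from rig import manip
import cv2,numpy as np
print(manip.sense())
for n in("side","top"):
    c=manip.read_camera(n); cv2.imwrite(f"pics/{n}0.png",c["color"][:,:,::-1])
    print(n,c["fx"],c["fy"],c["cx"],c["cy"],np.round(c["R"],4).tolist(),np.round(c["t"],1).tolist())
E
```

```text
pics
{'t': 0.0, 'joint_positions': array([ 1.04600518e+00,  3.42721491e-01,  1.52500100e+00,  7.40239483e-08,
        1.27539834e+00, -1.45983016e-01]), 'qvel': array([-0.00178235, -0.00026941, -0.00051776,  0.00099373, -0.0020194 ,
       -0.00056986]), 'effort': array([ 2.19762464e-04, -4.33683407e+01, -2.46018612e+01, -1.39058134e-04,
        7.84151402e-03,  2.14899735e-06]), 'ee_pos': array([193.92398389, 487.44841923, 230.63218901]), 'tool_rot': array([ 1.88273604e-01,  9.82116320e-01, -7.21501079e-04, -2.51520415e-04]), 'contact_force': array([ 1.08225184, -0.0709101 , -0.34089855]), 'ft_torque': array([ 0.00201807, -0.02446423, -0.0141205 ]), 'width': 85.54856938679698}
side 382.4226275007195 382.4226275007195 254.61626458849992 193.1647487401849 [[0.9999, -0.0005, -0.0172], [-0.0161, -0.3834, -0.9234], [-0.0062, 0.9236, -0.3834]] [-420.7, 177.3, 690.3]
top 467.74357179515397 467.74357179515397 254.9964668878083 189.22131063074633 [[0.0132, -0.9999, 0.0017], [-0.9801, -0.0133, -0.1981], [0.1981, 0.001, -0.9802]] [185.6, 451.4, 836.0]
```

View pics/top0.png

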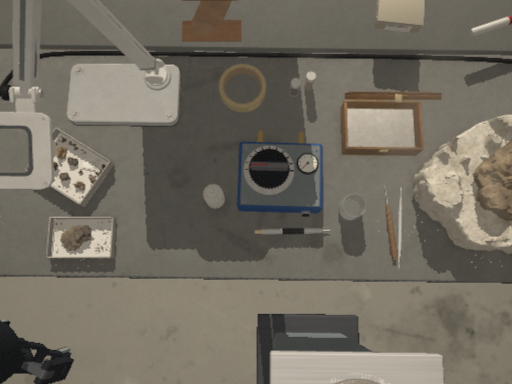

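View pics/side0.png

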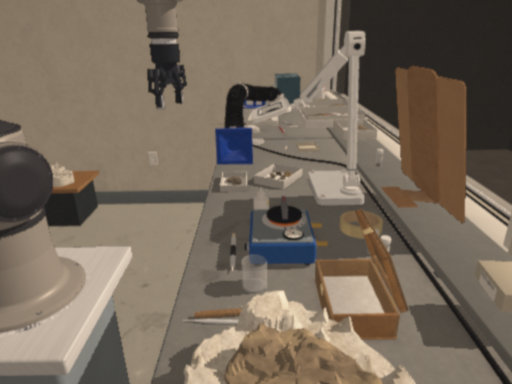

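Run:
```python
import cv2
a=cv2.imread("pics/top0.png")[120:250,190:380]; cv2.imwrite("pics/topz.png",cv2.resize(a,None,fx=4,fy=4,interpolation=cv2.INTER_CUBIC))
a=cv2.imread("pics/side0.png")[180:300,220:345]; cv2.imwrite("pics/sidez.png",cv2.resize(a,None,fx=5,fy=5,interpolation=cv2.INTER_CUBIC)[:600])
```

```text
(no output)
```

View pics/topz.png

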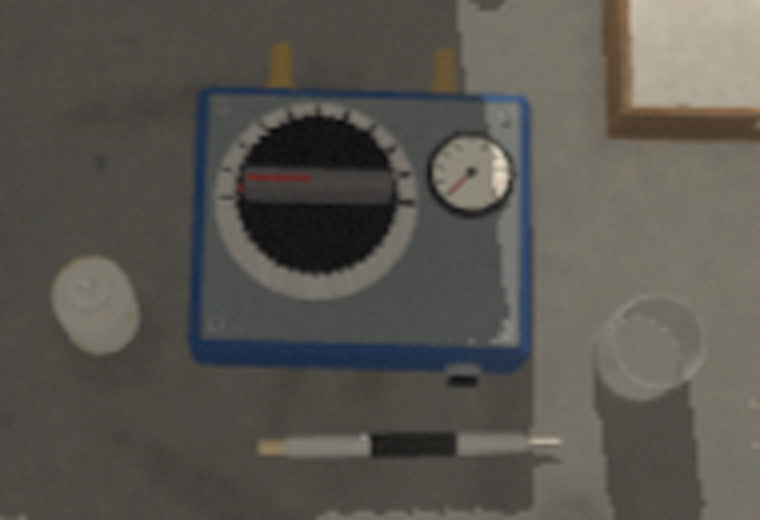

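View pics/sidez.png

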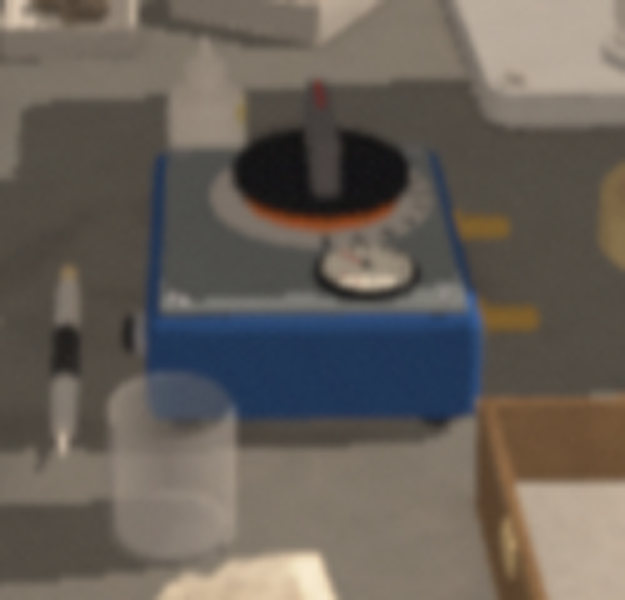

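```bash
cat > h.py <<'E'
from rig import manip
import cv2,numpy as np
def cam(n): return manip.read_camera(n)
def ray(c,u,v,z):
    R,t=np.array(c["R"]),np.array(c["t"]); o=-R.T@t
    d=R.T@np.array([(u-c["cx"])/c["fx"],(v-c["cy"])/c["fy"],1]); return o+d*(z-o[2])/d[2]
def proj(c,X):
    q=np.atleast_2d(X)@np.array(c["R"]).T+np.array(c["t"]); return np.c_[q[:,0]/q[:,2]*c["fx"]+c["cx"],q[:,1]/q[:,2]*c["fy"]+c["cy"]]
def W(P,yaw,x,y,z):
    c,s=np.cos(yaw),np.sin(yaw); return np.array([P[0]+c*x-s*y,P[1]+s*x+c*y,z])
E
python3 - <<'E'
from h import *
from itertools import product
c=cam("top"); s=cam("side")
np.set_printoptions(precision=1,suppress=True)
zt=lambda u,v:(190+(u+.5)/4-.5,120+(v+.5)/4-.5)
for n,(u,v,z) in dict(TL=(203,89,55),TR=(528,97,55),BR=(528,347,55),BL=(193,344,55),bl=(245,182,95.5),br=(394,185,95.5),barL=(245,167,95.5),plate=(317,200,55),t0=(228,197,55),t10=(408,202,55),gauge=(471,173,60)).items(): print(n,ray(c,*zt(u,v),z))
# side fit: bar near end and far end top
zs=lambda u,v:(220+(u+.5)/5-.5,180+(v+.5)/5-.5)
for n,(u,v,z) in dict(far=(318,82,95.5),near=(322,130,95.5),TBL=(160,152,55),BR=(480,315,55),BL=(150,315,55),gauge=(365,265,60)).items(): print(n,ray(s,*zs(u,v),z))
E
```

```text
TL [538.3 220.7  55. ]
TR [536.4  66.3  55. ]
BR [416.2  68.1  55. ]
BL [415.5 222.9  55. ]
bl [482.6 199.6  95.5]
br [482.2 132.8  95.5]
barL [489.6 199.7  95.5]
plate [484.7 166.1  55. ]
t0 [485.6 207.9  55. ]
t10 [484.4 123.4  55. ]
gauge [497.5  94.2  60. ]
far [484.7 195.9  95.5]
near [482.8 145.5  95.5]
TBL [415.  213.3  55. ]
BR [537.2  63.2  55. ]
BL [412.2  67.   55. ]
gauge [496.5  94.8  60. ]
```

Call:
send_rows --increments '[[[0, 0, 0, -0.096], [0, 0, 0, -0.096], [0, 0, 0, -0.096], [0, 0, 0, -0.096], [0, 0, 0, 0], [0, 0, 0, 0]]]' --fingers 0 --grip_force 20

```text
t: 0.8
ee_pos: [194.1, 487.7, 231.2]
tool_rot: [-0.001, 1.0, -0.0, -0.0]
contact_force: [1.1, 0.6, -0.6]
width: 0.1
```

Call:
send_rows --increments '[[[-10, -12, 0, 0], [-20, -23, 0, 0], [-20, -23, 0, 0], [-20, -23, 0, 0], [-20, -23, 0, 0], [-20, -23, 0, 0], [-20, -23, 0, 0], [-20, -23, 5, 0], [-20, -23, 10, 0], [-20, -23, 15, 0], [-20, -23, 20, 0], [-20, -23, 20, 0], [-20, -23, 20, 0], [-9, -12, 15, 0], [0, 0, 10, 0], [0, 0, 0, 0], [0, 0, 0, 0]]]'

```text
t: 2.5
ee_pos: [454.3, 189.5, 116.7]
tool_rot: [-0.003, 1.0, 0.0, 0.0]
contact_force: [-0.2, 0.7, 0.7]
width: -0.0
```

```bash
cat > snap.py <<'E'
from h import *; import sys
for n,(a,b,e,f) in dict(top=(120,250,190,380),side=(120,300,180,345)).items():
    c=cam(n); cv2.imwrite(f"pics/{n}_{sys.argv[1]}.png",cv2.resize(cv2.cvtColor(c["color"],cv2.COLOR_RGB2BGR)[a:b,e:f],None,fx=4 if n=="top" else 3,fy=4 if n=="top" else 3,interpolation=cv2.INTER_CUBIC))
s=manip.sense(); print(s["t"],s["ee_pos"],s["contact_force"])
E
python3 snap.py 1
```

```text
2.6 [454.67013013 189.88565305 117.18921412] [-0.07918746  0.28632498 -0.9718721 ]
```

View pics/top_1.png

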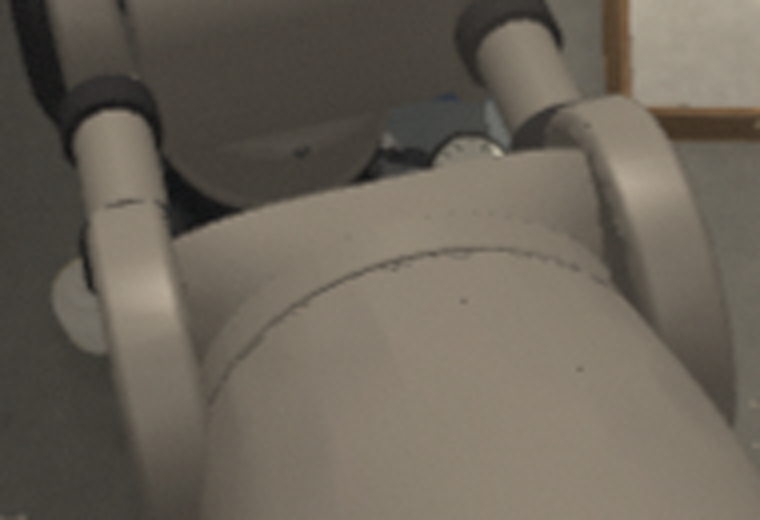

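View pics/side_1.png

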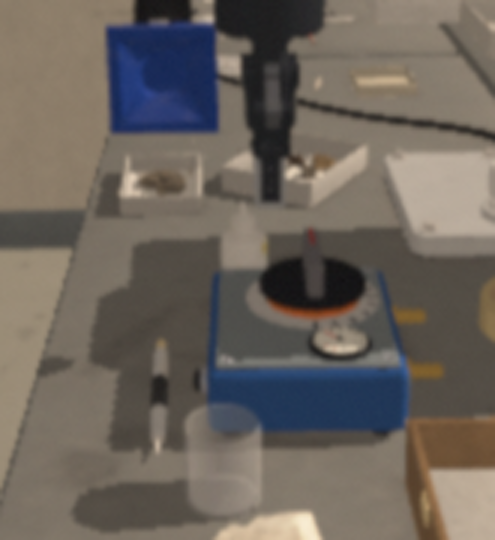

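Call:
send_rows --increments '[[[0, 0, 10, 0], [0, 0, 10, 0], [0, 0, 10, 0], [0, 0, 6, 0], [0, 0, 0, 0], [0, 0, 0, 0], [0, 0, 0, 0]]]'

```text
t: 3.3
ee_pos: [455.0, 189.2, 80.6]
tool_rot: [-0.003, 1.0, 0.0, 0.0]
contact_force: [-0.5, -0.4, -0.1]
width: 0.2
```

```bash
python3 snap.py 2
```

```text
3.4 [454.97176489 189.2105929   80.64652245] [-0.91758043  0.33728055 -0.05496198]
```

View pics/side_2.png

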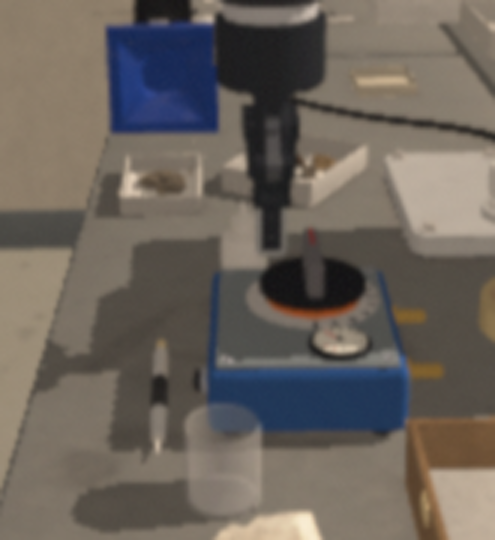

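```bash
python3 - <<'E'
from h import *
s=cam("side")
P=[(455,189.2,80.6),(444,189.2,80.6),(466,189.2,80.6),(484.6,166.3,95.5),(484.6,132.3,95.5),(484.6,200.3,95.5),(479.1,132.3,95.5)]
p=proj(s,np.array(P)); print((p-[180,120])*3)
E
python3 -c "
import cv2;a=cv2.imread('pics/side_2.png')[180:320,200:380];cv2.imwrite('pics/s2z.png',cv2.resize(a,None,fx=4,fy=4))"
```

```text
[[269.06925607 251.2006386 ]
 [253.8891183  251.44244026]
 [284.2518826  250.95879729]
 [312.45313455 244.48553678]
 [316.07573625 264.85172157]
 [309.10276673 225.64984476]
 [307.90933097 264.981168  ]]
```

View pics/s2z.png

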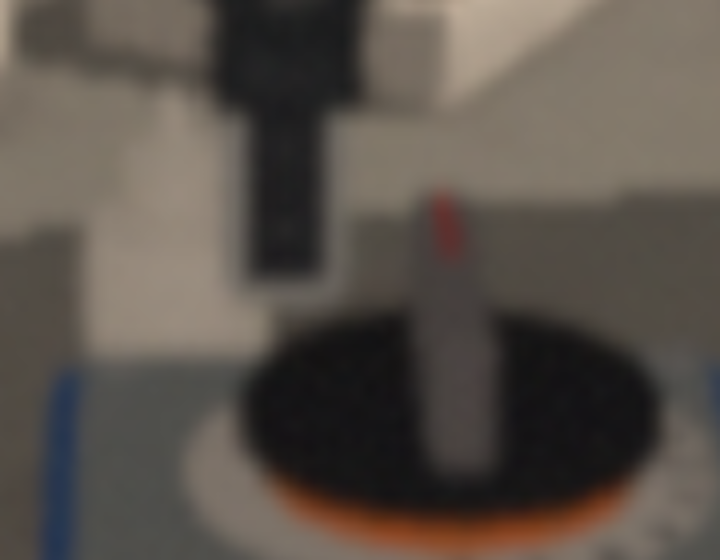

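Call:
send_rows --increments '[[[-4, 0, 0, 0], [-4, 0, 0, 0], [-2, 0, 0, 0], [-1, 0, 0, 0], [-0.8, 0, 0, 0], [0, 0, 0, 0], [0, 0, 0, 0]]]'

```text
t: 4.15
ee_pos: [466.4, 189.2, 80.3]
tool_rot: [-0.003, 1.0, 0.0, -0.0]
contact_force: [0.3, 0.1, -0.2]
width: -0.1
```

Call:
send_rows --increments '[[[-1, 0, 0, 0], [-1.4, 0.95, 0, 0.06], [-1.4, 0.95, 0, 0.06], [-1.4, 0.95, 0, 0.06], [-1.4, 0.95, 0, 0.06], [-1.4, 0.95, 0, 0.06], [-1.4, 0.95, 0, 0.06], [0, 0, 0, 0], [0, 0, 0, 0]]]'

```text
t: 5.05
ee_pos: [476.0, 193.7, 80.2]
tool_rot: [0.176, 0.984, -0.0, -0.001]
contact_force: [-2.6, 0.6, 1.1]
width: -0.2
```

```bash
python3 snap.py 3; python3 -c "
import cv2;a=cv2.imread('pics/side_3.png')[180:320,200:380];cv2.imwrite('pics/s3z.png',cv2.resize(a,None,fx=4,fy=4))"
```

```text
5.15 [476.04675465 193.70018898  80.15227551] [-2.83409169  1.69645969 -1.24212726]
```

View pics/s3z.png

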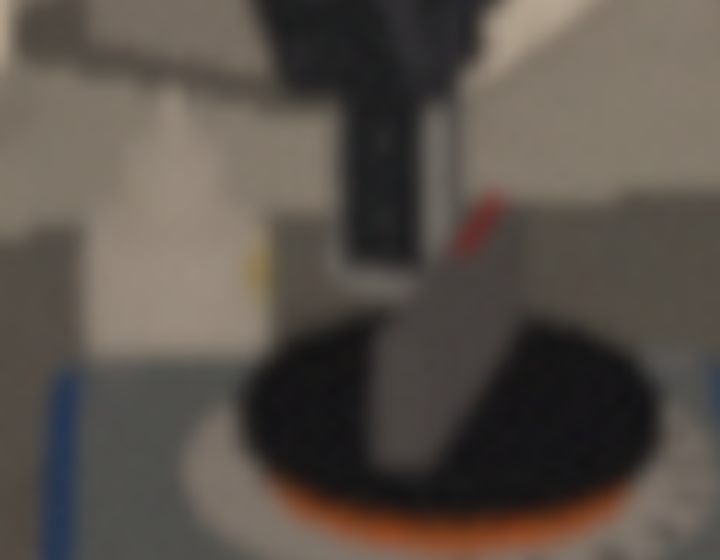

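```bash
cat > ov.py <<'E'
from h import *; import sys
tag=sys.argv[1]; angs=[float(a) for a in sys.argv[2].split(",")]; dz=float(sys.argv[3]) if len(sys.argv)>3 else 0
s=cam("side"); x0,y0=235,170
im=cv2.cvtColor(s["color"],cv2.COLOR_RGB2BGR)[y0:y0+60,x0:x0+75]
outs=[]
for a in [None]+angs:
    o=cv2.resize(im,None,fx=5,fy=5,interpolation=cv2.INTER_CUBIC)
    if a is not None:
        t=np.radians(a); d=np.array([np.sin(t),np.cos(t),0]); n=np.array([d[1],-d[0],0]); A=np.array([484.3,166.3,0])
        for z in(95.5-dz,71.5-dz):
            q=np.array([A+i*34*d+j*5.5*n+[0,0,z] for i,j in((1,1),(1,-1),(-1,-1),(-1,1))])
            p=((proj(s,q)-[x0,y0]+.5)*5).astype(np.int32); cv2.polylines(o,[p],True,(0,255,255) if z>80 else (0,255,0),1)
        cv2.putText(o,str(a),(5,15),0,.5,(255,255,255),1)
    outs.append(o)
while len(outs)%2: outs.append(outs[0]*0)
cv2.imwrite(f"pics/ov_{tag}.png",np.vstack([np.hstack(outs[i:i+2]) for i in range(0,len(outs),2)]))
E
python3 ov.py 3 18,22,27
```

```text
(no output)
```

View pics/ov_3.png

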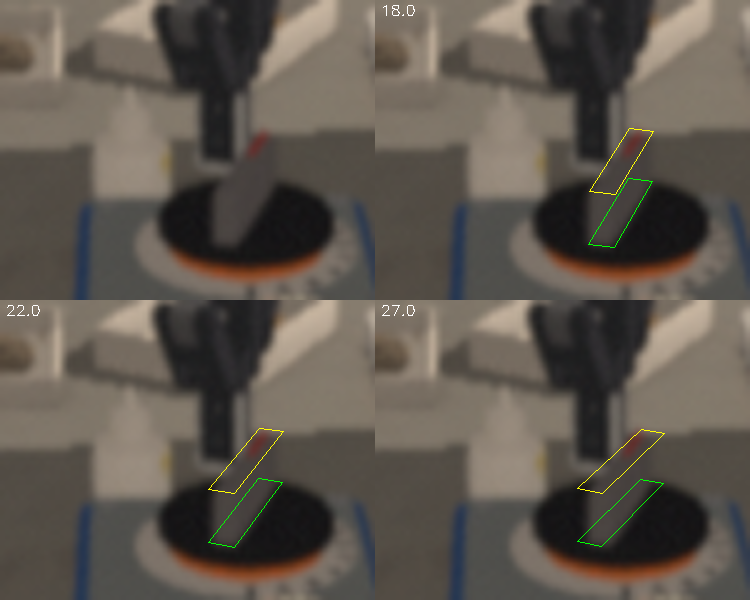

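Call:
send_rows --increments '[[[-1.35, 0.96, 0, 0.058], [-1.35, 0.96, 0, 0.058], [-1.35, 0.96, 0, 0.058], [-1.35, 0.96, 0, 0.058], [-1.35, 0.96, 0, 0.058], [-1.35, 0.96, 0, 0.058], [-1.35, 0.96, 0, 0.058], [-1.35, 0.96, 0, 0.058], [-1.35, 0.96, 0, 0.058], [0, 0, 0, 0], [0, 0, 0, 0]]]'

```text
t: 6.3
ee_pos: [491.9, 194.0, 80.5]
tool_rot: [0.424, 0.906, 0.0, 0.001]
contact_force: [0.2, -0.8, -0.6]
width: -0.2
```

```bash
python3 snap.py 4; python3 ov.py 4 48,54,60
```

```text
6.4 [491.67168932 193.95676493  80.40253303] [ 0.24266991  0.33509084 -0.34310097]
```

View pics/ov_4.png

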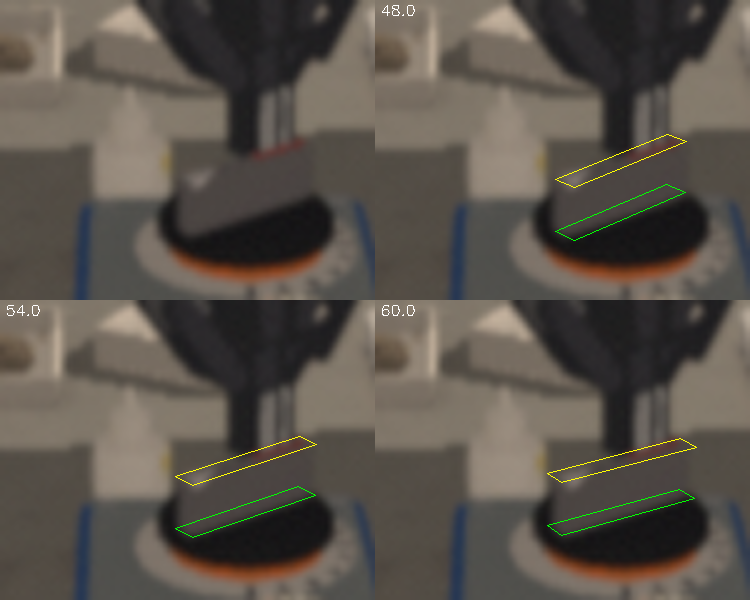

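Call:
send_rows --increments '[[[-0.95, 0.64, 0, 0.04], [-0.95, 0.64, 0, 0.04], [-0.95, 0.64, 0, 0.04], [-0.95, 0.64, 0, 0.04], [-0.95, 0.64, 0, 0.04], [-0.95, 0.64, 0, 0.04], [0, 0, 0, 0], [0, 0, 0, 0], [0, 0, 0, 0]]]'

```text
t: 7.35
ee_pos: [497.8, 191.5, 80.3]
tool_rot: [0.53, 0.848, 0.0, 0.0]
contact_force: [-1.2, 1.0, 0.0]
width: 0.1
```

```bash
python3 snap.py 5; python3 ov.py 5 62,67,72
```

```text
7.45 [497.7981278  191.44972327  80.32195497] [-0.9266337   0.85211707  0.11216621]
```

View pics/ov_5.png

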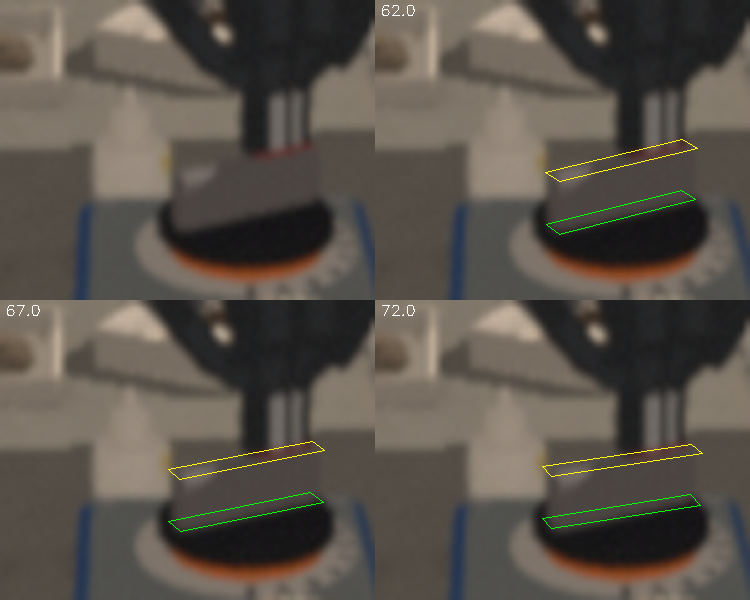

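Call:
send_rows --increments '[[[-0.6, 0.4, 0, 0.025], [-0.6, 0.4, 0, 0.025], [0, 0, 0, 0], [0, 0, 0, 0], [0, 0, 0, 0]]]'

```text
t: 8.0
ee_pos: [499.0, 190.6, 80.3]
tool_rot: [0.551, 0.835, -0.0, 0.0]
contact_force: [0.2, 0.5, 0.0]
width: 0.4
```

```bash
python3 snap.py 6; python3 ov.py 6 62,67,72
```

```text
8.1 [498.95648392 190.65805371  80.29050709] [ 0.73712649 -0.49917943  0.57871168]
```

View pics/ov_6.png

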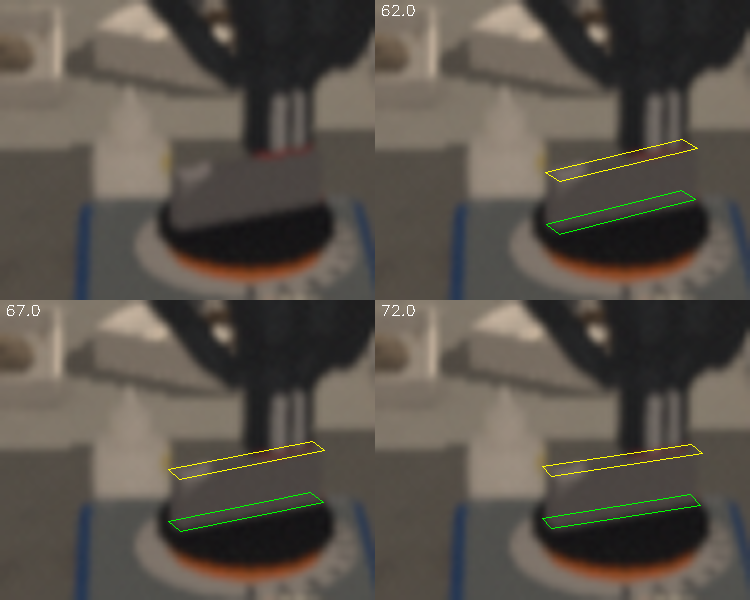

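Call:
send_rows --increments '[[[-0.6, 0.4, 0, 0.025], [-0.5, 0.4, 0, 0.02], [0, 0, 0, 0], [0, 0, 0, 0], [4, 0, 0, 0], [6, 0, 0, 0], [6, 0, 0, 0], [0, 0, -10, 0], [0, 0, -20, 0], [0, 0, -20, 0], [0, 0, -10, 0], [0, 0, 0, 0], [0, 0, 0, 0]]]'

```text
t: 9.45
ee_pos: [494.2, 205.0, 140.1]
tool_rot: [0.57, 0.822, -0.0, -0.0]
contact_force: [0.6, -0.5, -0.3]
width: 0.3
```

```bash
python3 snap.py 7; python3 ov.py 7 67,72,78
```

```text
9.55 [493.871015   204.87597745 139.39033353] [-0.35126024 -1.14801425  0.37435894]
```

View pics/ov_7.png

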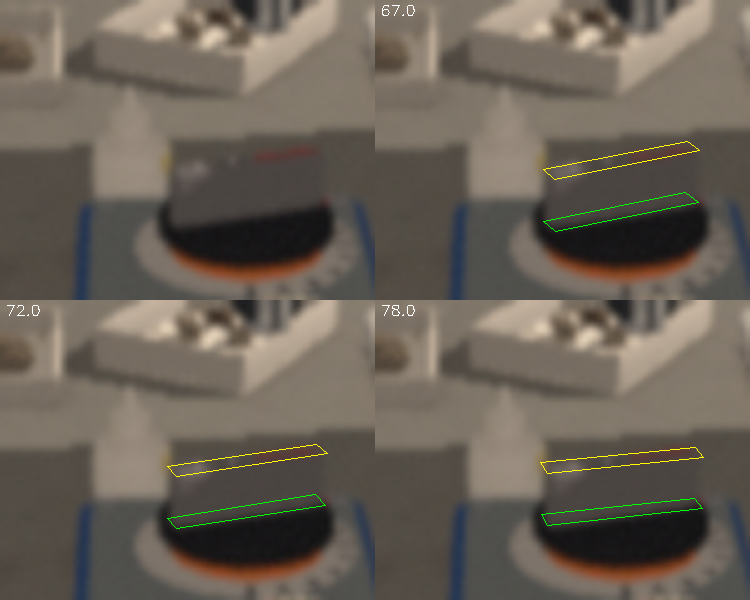

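View pics/top_7.png

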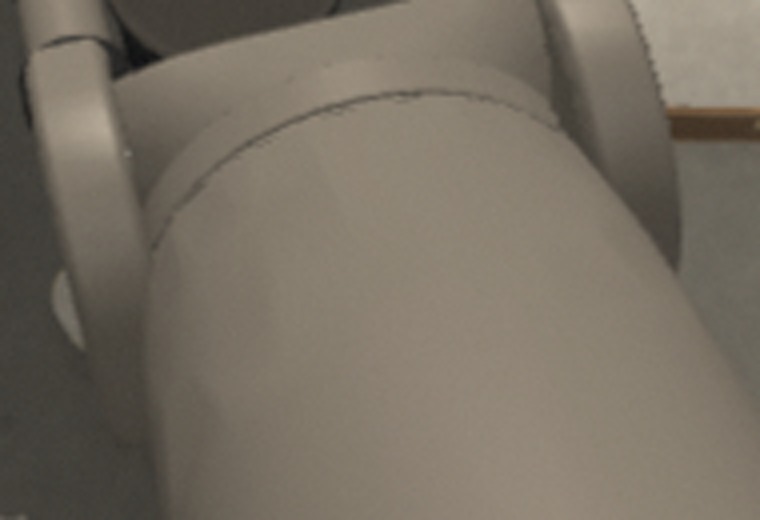

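Call:
send_rows --increments '[[[-6.6, -4.5, 0, 0], [-6.6, -4.5, 0, 0], [-6.6, -4.5, 0, 0], [-6.5, -4.5, 0, 0], [-6.5, -4.5, 0, 0], [0, 0, 0, 0], [0, 0, 10, 0], [0, 0, 10, 0], [0, 0, 10, 0], [0, 0, 7, 0], [0, 0, 0, 0], [0, 0, 0, 0]]]'

```text
t: 10.8
ee_pos: [484.9, 166.6, 103.0]
tool_rot: [0.569, 0.822, -0.0, -0.0]
contact_force: [0.7, -1.1, -0.5]
width: -0.0
```

```bash
python3 snap.py 8; python3 ov.py 8 67,72,78
```

```text
10.9 [485.21620158 166.5316172  103.59947147] [-0.3219791   0.56789813 -0.05069301]
```

View pics/ov_8.png

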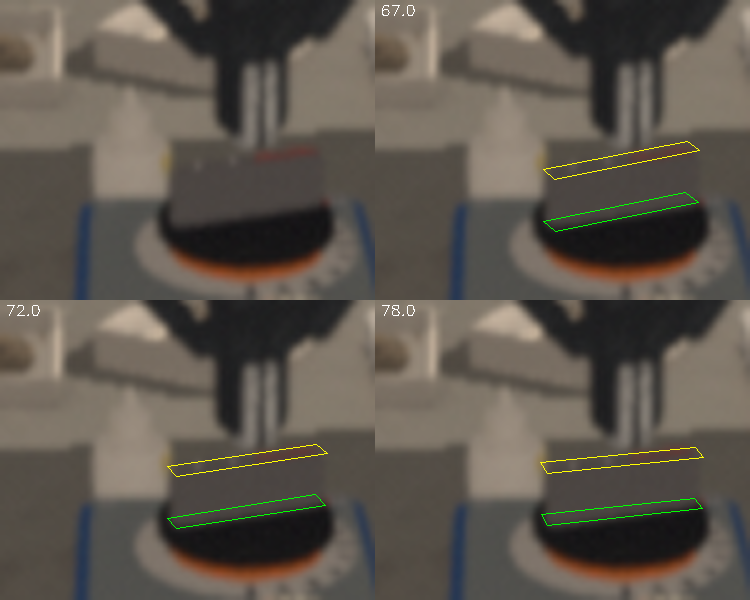

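Dial is at 72° (stop 4) and the fingers are centred above the bar. Pressing down now.

Call:
send_rows --increments '[[[0, 0, 4, 0], [0, 0, 2, 0], [0, 0, 1, 0], [0, 0, 1, 0], [0, 0, 1, 0], [0, 0, 1, 0], [0, 0, 0, 0]]]'

```text
t: 11.65
ee_pos: [485.1, 166.5, 94.4]
tool_rot: [0.569, 0.822, 0.0, 0.0]
contact_force: [-2.6, 0.1, 9.7]
width: 0.1
```

Call:
send_rows --increments '[[[0, 0, 1, 0], [0, 0, 1, 0], [0, 0, 1, 0], [0, 0, 0, 0], [0, 0, 0, 0]]]'

```text
t: 12.15
ee_pos: [485.1, 166.5, 91.4]
tool_rot: [0.569, 0.822, 0.0, 0.0]
contact_force: [-2.6, -0.7, 9.6]
width: -0.2
```

Call:
send_rows --increments '[[[0, 0, 0.7, 0], [0, 0, 0.7, 0], [0, 0, 0.5, 0], [0, 0, 0, 0], [0, 0, 0, 0]]]'

```text
t: 12.65
ee_pos: [485.2, 166.5, 89.6]
tool_rot: [0.569, 0.822, 0.0, 0.0]
contact_force: [-2.6, -0.2, 11.0]
width: 0.0
```

Call:
send_rows --increments '[[[0, 0, 0.3, 0], [0, 0, 0.2, 0], [0, 0, 0, 0], [0, 0, 0, 0]]]'

```text
t: 13.05
ee_pos: [485.2, 166.5, 89.4]
tool_rot: [0.569, 0.822, 0.001, 0.001]
contact_force: [-3.6, -0.0, 13.3]
width: 0.0
```

Call:
send_rows --increments '[[[0, 0, 0.3, 0], [0, 0, 0.3, 0], [0, 0, 0.3, 0], [0, 0, 0, 0], [0, 0, 0, 0]]]'

```text
t: 13.55
ee_pos: [485.4, 166.5, 89.3]
tool_rot: [0.569, 0.822, 0.001, 0.001]
contact_force: [-5.5, -1.4, 19.2]
width: -0.1
```

Call:
send_rows --increments '[[[0, 0, 0.4, 0], [0, 0, 0.4, 0], [0, 0, 0, 0], [0, 0, 0, 0], [0, 0, 0, 0]]]'

```text
t: 14.05
ee_pos: [485.5, 166.6, 89.2]
tool_rot: [0.569, 0.822, 0.001, 0.001]
contact_force: [-7.3, -1.0, 25.3]
width: 0.1
```

Call:
send_rows --increments '[[[0, 0, -2, 0], [0, 0, -4, 0], [0, 0, -10, 0], [0, 0, -20, 0], [0, 0, -25, 0], [0, 0, -25, 0], [0, 0, -25, 0], [0, 0, -20, 0], [0, 0, -10, 0], [0, 0, 0, 0]]]'

```text
t: 15.05
ee_pos: [485.5, 166.6, 228.5]
tool_rot: [0.57, 0.822, 0.001, 0.001]
contact_force: [0.4, 0.9, -0.5]
width: 0.1
```

Call:
send_rows --increments '[[[10, 5, 0, 0], [18, 8, 0, 0], [18, 8, 0, 0], [18, 8, 0, 0], [18, 8, 0, 0], [18, 8, 0, 0], [18, 8, 0, 0], [18, 0, 0, 0], [18, 0, 0, 0], [18, 0, 0, 0], [18, 0, 0, 0], [18, 0, 0, 0], [10, 0, 0, 0], [0, 0, 0, 0], [0, 0, 0, 0]]]'

```text
t: 16.55
ee_pos: [457.9, 389.0, 226.8]
tool_rot: [0.569, 0.822, -0.0, 0.0]
contact_force: [-0.9, -0.2, -0.0]
width: -0.0
```

```bash
python3 snap.py 9; python3 ov.py 9 54,72,90 6
```

```text
16.65 [458.23672679 388.52128452 227.14525539] [ 0.39994795  0.46146371 -0.65189155]
```

View pics/ov_9.png

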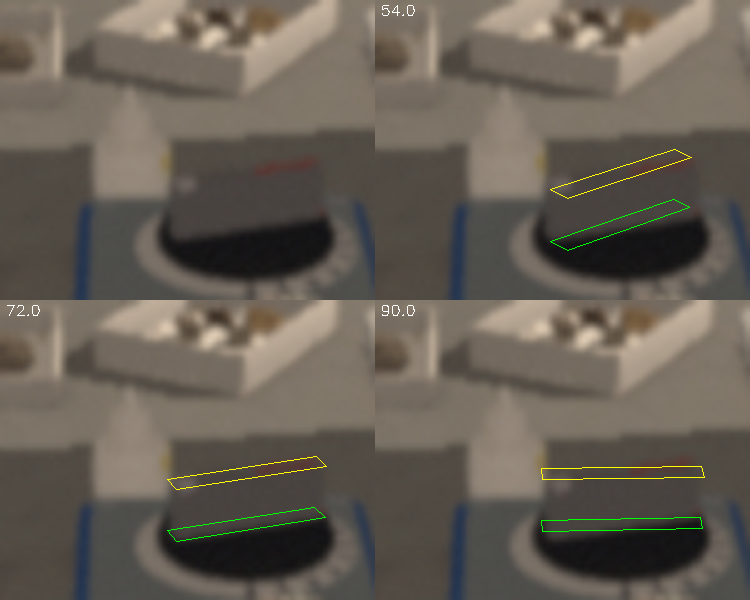

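View pics/top_9.png

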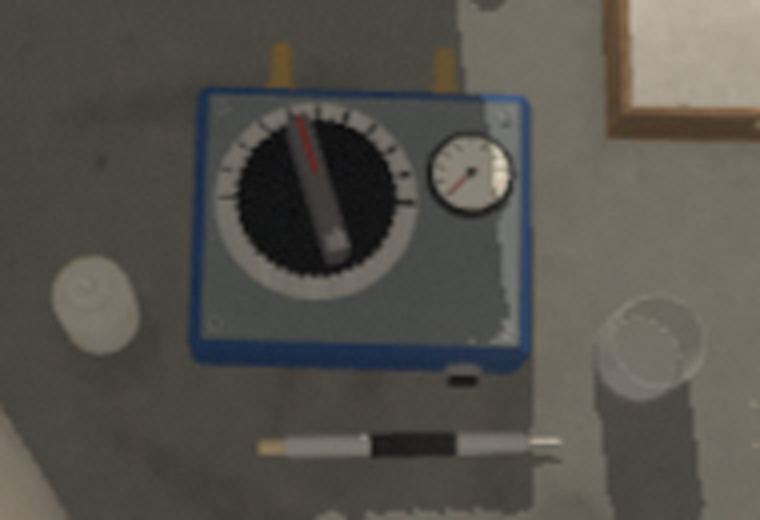

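The pointer sits one tick short of straight back, at 72° (stop 4). The orange band is gone, and the bottle, jar and scribe are at the same pixels as in the first picture.

```bash
python3 -c "
from rig import manip
print(manip.job_done())"
```

```text
the job is handed in; nothing more can be done
None
```

The dial is four clicks clockwise from where it stood, pressed fully home and locked, and the job is handed in at about 16.7 s.

- **Turning:** I pushed the bar with the side of the closed fingers from stop 0 to stop 4. I checked the angle in the side camera on the way, at about 19°, 54°, 62° and then 72°. It never went on to a fifth click.
- **Pressing:** I pressed the bar's top straight down at about 10 N. It came to a hard stop at a height of 89.3 mm, against 89.5 mm expected when locked, and I confirmed that with 25 N. Then I lifted the fingers and moved them clear.
- **Last checks:** With nothing touching the dial, both cameras show the pointer at 72° and the dial down, and the side view shows no orange band. The scribe, bottle and jar look unmoved.

No check failed. One picture, taken just as the dial passed into the fourth click, was hard to read. I advanced the finger slightly, backed off, and the next picture showed 72°.

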